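Drive a dowel pin to its set depth in the bench pin press

ROBOT

A 7-joint arm with a two-finger parallel gripper is mounted at the origin on a cart in front of the work surface, level with it; the furniture and walls round the work are solid. World frame = base frame: x ahead of the robot, y to its left, z up, the work surface at z = 0. Lengths are in m, angles in rad, forces in N, time in s.
With the tool pointing down it reaches from about 0.425 to 0.875 m from the base axis. Payload 4.7 kg.
Tool frame: the origin (TCP) lies on the mounting face of the last link; the fingertips stand 182 mm ahead of it and the grasp point (between the pads) lies ahead of it (ctrl.grip_point_offset is the z of the grasp point in the tool frame, in m); z points along the fingers, y is the line along which they close (so a half turn about z gives the same grasp; the last joint's range is limited). The gripper opens to 87 mm and grips with 3 to 60 N. Pads are 19 mm wide; open, the fingers measure 117 mm over their backs; the gripper's body (75 mm by 190 mm) begins 51 mm behind the grasp point.
Start: joints at [-1.267, 0.321, -0.07, 1.45, 0.023, 1.371, -0.057], TCP at [0.186, 0.623, 0.405] pointing down, gripper open.
Joint ranges: [-2.86, 2.86], [-0.3, 2.09], [-1.38, 1.24], [0.06, 2.45], [-1.56, 4.7], [0.09, 2.05], [-2.69, 2.69]. Speed limits (rad/s): [2.57, 2.57, 3.14, 3.14, 3.14, 3.14, 3.14].

INTERFACE

Orientations are given as a rotation vector (axis times angle).
In Python, from bench import ctrl gives the robot as it stands.
- The arm moves only by the shell command python3 -m inch 'ROWS' [FORCE]. ROWS is a JSON list of rows, 1 to 20 of them, each an object with the fields sx, sy, sz (the shift in a scale on which 1.0 is 0.6 m), yaw (a turn about the tool's z in fractions of the full range, 1 being 180 degrees), aperture (the opening from 0.0 (shut) to 1.0 (fully open)); a field left out counts as zero (the opening has to be given); each row is the pose to reach, as a shift and turn from the pose commanded when the command began, along the tool's axes at that moment; what a row does not reach only later rows make up. A row lasts 1/10 s, in which the tool goes at most 0.05 m and 0.15 rad, less where a joint would pass 70% of its speed; a pose out of reach is approached as far as the arm can. The fingers move at their own pace and stop on an object; FORCE is the grip in N (left out, the last holds). Time passes only in rows, so rows that do not move let the fingers close. It prints the time, the measured TCP pose, the force, the opening and the grip force at its end. Shift and turn numbers lie between -1 and 1, and a call with a number outside is refused. Input that does not fit is refused with a message, and nothing moves.
- ctrl.get_state(): the state, without advancing time (a new reading comes with each control period).
- ctrl.get_image(name): name is "scene" or "top"; returns (picture, depth): 384x512x3 uint8, red, green, blue; 384x512 float32, m along the optical axis (not along the pixel's ray), 0 where there is no reading.
- ctrl.camera_model(name): a dict with "vertical_fov" (degrees; the focal length in pixels is half the picture's height over the tangent of half this angle, whatever the lens; pixels are square), "cx", "cy" (the principal point, pixels), "k1" (the pictures are not rectified: a ray, as slopes to the right and down, at radius r is drawn at 1 + k1 r^2 times it, then the intrinsics apply), "rvec" (rotation vector, rad) and "tvec" (3), from world to camera coordinates, as OpenCV has them. Camera axes: x right, y down, z forward; pixel columns grow to the right and rows downward; lengths in m; the calibration is good to about 2 mm. A picture is of the moment at which its call begins. camera_model takes no time and is no camera call.
- ctrl.close_job(): hands the job in; it is judged then, once.
The state is a dict: "time": time; "joint_positions": joint angles; "qd": joint speeds; "joint_torque": joint torques, N m; "position": TCP position; "tool_rot": TCP orientation; "ft_force": force on the tool from outside, world axes, zero at the start; "torque": the same for the moment, N m; "grip_width": opening from 0.0 (shut) to 1.0 (fully open); "grip_force": force on a finger pad.
Only numpy, scipy, OpenCV 4.12 (cv2) and the standard library are available. Lean on these libraries where they do the work, as an engineer would, in place of code of your own. Each camera call takes 0.05 s, during which the arm holds its last target. There are 200 camera calls.

TASK

Take the work carrier by its upright fin and slide it gently along the worktop between the pin press's guides (never over 30 N) until it is fully home against the back stop. Let go, then push the plunger's knob down until it bottoms on its stop collar and so drives the brass dowel pin; keep it on the stop for about a second, bearing on the stop with no more than 15 N, and let it spring back up. Leave the carrier home in the press and do not disturb the plaster cast and the wax jar.

Things in the scene. Friction and masses are not known exactly. Their poses are not given: they have to be found in the camera images.
- pin_press: Grey bench pin press, fixed. Origin: on the worktop under the plunger's axis; x points into it from its open front, z up. Two steel guides 16 mm high, x=-35 to +25 mm, inner faces at y=+-27.5 mm, flared lips to x=-57 mm; no floor between them. Back stop face at x=+22 mm. Column x=34 to 74 mm, 66 mm wide; head x=-24 to 74 mm, 46 mm wide, z=84 to 112 mm. Feet reach y=+-63 mm.
- press_plunger: Vertical sprung plunger with black 40 mm mushroom knob. Origin: centre of the underside of its 18 mm nose, 56 mm above the worktop when up. Push needed: 4 N at the top, rising evenly to 7 N at 22 mm down, plus 2 N for the pin. Stroke to the stop: 8 to 22 mm, set anew each time, not measured; there the push rises steeply (rubber washer, several N/mm). Springs back up.
- knob_top (a point): Centre of the knob's flat top (flat 34 mm dia.), 166 mm above the worktop when the plunger is up; moves with it. The knob's underside is 16 mm lower.
- stop_bracket: Fixed 40 mm steel boss on the press head round the stem; origin 112 mm above the worktop on the plunger axis. It carries the stop: a knurled collar (30 mm dia., 13 mm high, rubber washer on top) screwed to another height each time, its top 128 to 142 mm above the worktop, not measured. The knob lands on it.
- carrier: Loose aluminium carrier, 0.2 kg: plate x=-140 to +22 mm, 51 mm wide, 12 mm thick, with a plaster block 40 x 44 mm (top at 32 mm) holding the pin. Origin: underside, below the pin; x towards the block end, which enters the press first; z up. Home: origin and x axis coincide with the press's. The undriven pin's top is 52 mm up, 4 mm under the raised plunger's nose.
- fin (a point): Middle of the top edge of the carrier's upright grip fin, at x=-120 mm, z=54 mm of the carrier. Fin: 36 mm long along the carrier's x, 10 mm thick in y, rising from the plate's top (12 mm).
- dowel_pin (a joint): How far the brass dowel pin (8 mm dia., upright in the plaster block) has been driven down, m: 0 as found, 0.0185 at most; it takes about 2 N and stays where it is left.
- plaster_cast: Loose white dental cast 56 x 68 x 32 mm, a bystander between carrier and press. Origin: centre of its underside.
- wax_jar: Loose white jar with black lid, 61 mm dia., 62 mm high, a bystander to the right of the press. Origin: centre of its underside.
Mind the look-alikes: they are no part of the job. Of the things that look like the pin_press, the larger one is meant.

How it is judged:
On the way, in this order (a step that is already met when the one before it is completed fails the run):
1. the carrier is home: its origin within 2.5 mm of the press's along the slide and 4 mm across, flat on the worktop, with the pin not yet driven (under 2 mm) (x of carrier in the frame of pin_press above -0.0025 m and y of carrier in the frame of pin_press between -0.004 and 0.004 m and height (world z) of carrier below 0.003 m and angle between the x axis of carrier and the x axis of pin_press, either way round below 0.1 rad and value of joint dowel_pin below 0.002 m), for 0.2 s.
2. with the carrier still home, the plunger bears on its stop with more than 3 N for 0.5 s (x of carrier in the frame of pin_press above -0.0025 m and y of carrier in the frame of pin_press between -0.004 and 0.004 m and height (world z) of carrier below 0.003 m and angle between the x axis of carrier and the x axis of pin_press, either way round below 0.1 rad and contact force between press_plunger and stop_bracket above 3 N), for 0.5 s.
At the end, for the whole second after the job is handed in: The carrier lies at rest in the press, home within 2.5 mm along and 4 mm across, squarely within 0.1 rad and flat on the worktop; the pin is driven (more than 3 mm); the plunger is back up (within 2 mm) (x of carrier in the frame of pin_press above -0.0025 m and y of carrier in the frame of pin_press between -0.004 and 0.004 m and height (world z) of carrier below 0.003 m and angle between the x axis of carrier and the x axis of pin_press, either way round below 0.1 rad and value of joint dowel_pin above 0.003 m and z of press_plunger in the frame of pin_press above 0.054 m and linear speed of carrier below 0.01 m/s); the robot touches nothing.
It fails at once if the plunger bears on its stop with more than 15 N (contact force between press_plunger and stop_bracket above 15 N).
It fails at once if carrier and press bear on one another with more than 30 N (contact force between carrier and pin_press above 30 N).
It fails at once if the plaster cast is moved more than 25 mm (distance of plaster_cast from where it was at the start of the episode above 0.025 m).
It fails at once if the wax jar is moved more than 25 mm (distance of wax_jar from where it was at the start of the episode above 0.025 m).
It also fails if it takes over 62 s, if anything falls off the work surface, if the arm or the gripper's body presses on something with over 40 N, if the wrist force passes 120 N, or if a joint passes its speed limit or range.

## Working session

There is one attempt and no reset: what is moved stays moved. The work goes in short steps, Python scripts to look and compute and a shell command to move; the robot and the scene stay as the last step left them, time stands still between calls to the robot, and variables do not carry over. Pictures are saved under pics/ and viewed, at most 10 in all, crops included, and the job is handed in when it is done.

```bash
ls; mkdir -p pics; cat > h.py <<'E'
import numpy as np, cv2
from scipy.spatial.transform import Rotation as R
from bench import ctrl
def cam(n):
    m=ctrl.camera_model(n); f=192/np.tan(np.radians(m["vertical_fov"])/2)
    K=np.array([[f,0,m["cx"]],[0,f,m["cy"]],[0,0,1.]])
    Rm=R.from_rotvec(m["rvec"]).as_matrix(); return K,m["k1"],Rm,np.array(m["tvec"])
def ray(n,uv):
    K,k1,Rm,t=cam(n); d=np.array([(uv[0]-K[0,2])/K[0,0],(uv[1]-K[1,2])/K[1,1]]); p=d.copy()
    for _ in range(20): p=d/(1+k1*(p@p))
    return -Rm.T@t, Rm.T@np.array([p[0],p[1],1])
def atz(n,uv,z):
    o,d=ray(n,uv); return o+d*(z-o[2])/d[2]
def atdepth(n,uv,dep):
    o,d=ray(n,uv); return o+d*dep
def proj(n,P):
    K,k1,Rm,t=cam(n); c=Rm@np.array(P)+t; p=c[:2]/c[2]; p=p*(1+k1*(p@p)); return K[0,0]*p+K[:2,2]
E
python3 - <<'E'
from h import *
s=ctrl.get_state(); print({k:np.round(v,3) for k,v in s.items()}, ctrl.grip_point_offset)
print(R.from_rotvec(s["tool_rot"]).as_matrix().round(3))
for n in("scene","top"):
    p,d=ctrl.get_image(n); cv2.imwrite(f"pics/{n}0.png",cv2.resize(p[...,::-1],(800,600))); np.savez(f"{n}0.npz",p=p,d=d); print(n,cam(n), ray(n,(256,192)))
E
```

```text
pics
{'time': np.float64(0.0), 'joint_positions': array([-1.267,  0.322, -0.07 ,  1.452,  0.023,  1.371, -0.057]), 'qd': array([-0.001, -0.   , -0.002,  0.   , -0.   , -0.002,  0.001]), 'joint_torque': array([ 0.0000e+00, -4.9130e+01, -4.0400e-01, -3.1253e+01, -6.4000e-02,
        4.4000e-02,  0.0000e+00]), 'position': array([0.186, 0.623, 0.404]), 'tool_rot': array([-4.540e-01, -3.109e+00,  3.000e-03]), 'ft_force': array([ 0.69 , -0.265,  0.016]), 'torque': array([-0.022,  0.051, -0.041]), 'grip_force': np.float64(0.0), 'grip_width': np.float64(1.002)} 0.1635
[[-0.958  0.286 -0.   ]
 [ 0.286  0.958 -0.002]
 [-0.    -0.002 -1.   ]]
scene (array([[494.15111982,   0.        , 247.67367618],
       [  0.        , 494.15111982, 184.22431192],
       [  0.        ,   0.        ,   1.        ]]), -0.14712949263886121, array([[ 0.53183567, -0.84678139, -0.01058762],
       [-0.55958391, -0.34201741, -0.75491055],
       [ 0.63562305,  0.40741303, -0.6557423 ]]), array([-0.32278822,  0.38325205,  1.06698387])) (array([-0.29206758, -0.57695531,  0.98556991]), array([ 0.63577906,  0.38776164, -0.6678005 ]))
top (array([[380.78176989,   0.        , 259.13722175],
       [  0.        , 380.78176989, 190.23612414],
       [  0.        ,   0.        ,   1.        ]]), -0.06973339352107112, array([[ 2.22737683e-02, -9.99749763e-01,  2.07137195e-03],
       [-9.96288683e-01, -2.23688677e-02, -8.31173476e-02],
       [ 8.31428828e-02, -2.12347892e-04, -9.96537614e-01]]), array([-0.08779634,  0.511458  ,  1.16235159])) (array([ 0.41487411, -0.07608681,  1.20101997]), array([ 0.07834428,  0.00792092, -0.9969397 ]))
```

View pics/scene0.png

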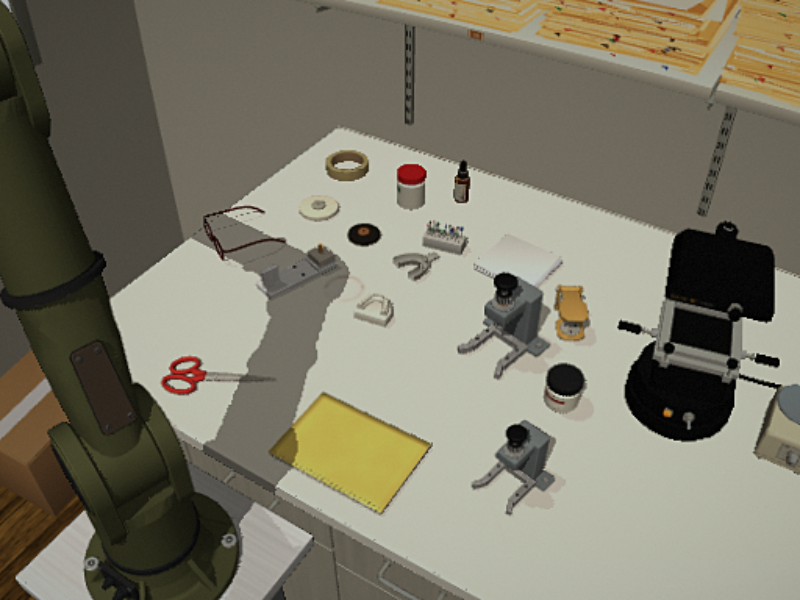

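View pics/top0.png

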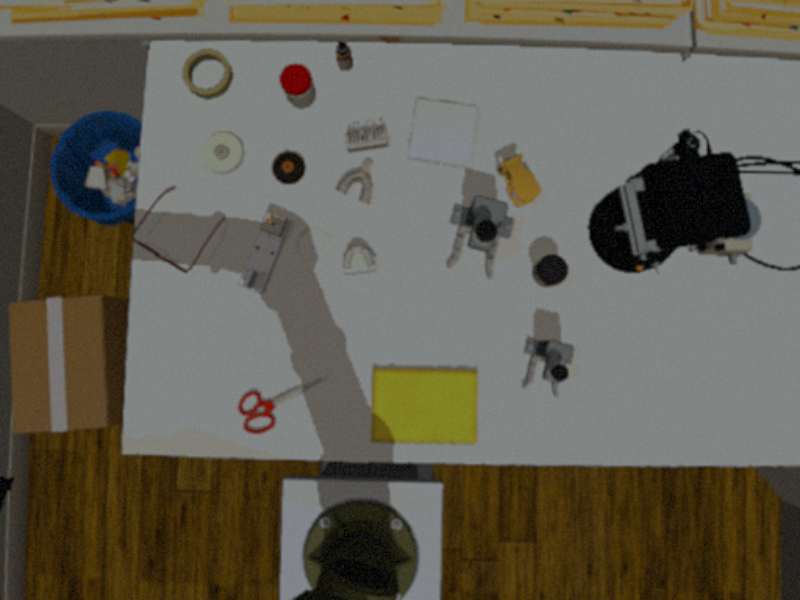

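The large press is at scene (510,310) and top (485,230); its smaller look-alike is at scene (520,450) and top (553,360). The carrier is at scene (300,270) and top (265,250). The cast is at scene (375,310) and top (360,255), with a look-alike U-shape at scene (415,265). The black-lidded jar is at scene (563,387) and top (551,268), and the red-lidded jar is a look-alike. Next I'll take close crops.

```bash
python3 - <<'E'
from h import *
S=np.load("scene0.npz")["p"]; T=np.load("top0.npz")["p"]
def crop(p,x,y,w,h,W,H): return cv2.resize(p[y:y+h,x:x+w,::-1],(W,H),interpolation=cv2.INTER_CUBIC)
# carrier crops and press crops 
a=crop(S,155,145,80,60,400,300); b=crop(T,140,120,80,60,400,300)
c=crop(S,280,165,100,75,400,300); d=crop(T,270,110,80,60,400,300)
cv2.imwrite("pics/c1.png",np.vstack([np.hstack([a,b]),np.hstack([c,d])]))
for n in("scene","top"):
    print(n,proj(n,[0.186,0.623,0.4]),proj(n,[0,0,0]))
E
```

```text
scene [-48.52091728  91.76852932] [103.03182663 355.96008803]
top [-62.95243813 317.56483642] [230.77526109 355.45885744]
```

View pics/c1.png

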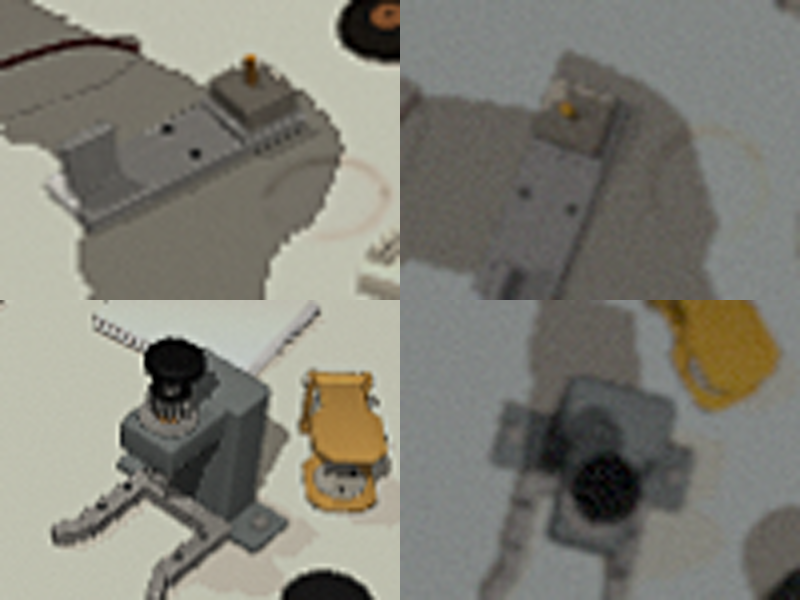

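```bash
cat >> h.py <<'E'
def cloud(n,d):
    K,k1,Rm,t=cam(n); v,u=np.mgrid[0:384,0:512]; 
    pts=np.stack([u.ravel(),v.ravel()],1).astype(np.float64)
    p=cv2.undistortPoints(pts[:,None],K,np.array([k1,0,0,0,0.]))[:,0]
    # refine exactly: same model p*(1+k1 r^2)
    z=d.ravel()[:,None]; c=np.hstack([p*z,z]); return ((c-t)@Rm).reshape(384,512,3)
E
python3 - <<'E'
from h import *
for n in("scene","top"):
    z=np.load(n+"0.npz"); C=cloud(n,z["d"])
    C[z["d"]==0]=np.nan
    q=atz(n,(205,157) if n=="scene" else (173.4,141),0.052); print(n,"pin",q)
    ctr=q[:2]
    r=np.hypot(C[...,0]-ctr[0],C[...,1]-ctr[1])
    for lo,hi in((-.01,.006),(.008,.016),(.027,.037),(.04,.06),(.06,.2)):
        m=(r<.2)&(C[...,2]>lo)&(C[...,2]<hi); print(lo,hi,m.sum(), C[m].mean(0).round(4) if m.any() else '', C[m].std(0).round(4))
    # height map image
    np.save(n+"C.npy",C)
# orthophoto
def ortho(n,p,x0,x1,y0,y1,z,res=.0005):
    xs=np.arange(x1,x0,-res); ys=np.arange(y1,y0,-res); X,Y=np.meshgrid(xs,ys,indexing='ij')
    K,k1,Rm,t=cam(n); P=np.stack([X,Y,np.full_like(X,z)],-1)@Rm.T+t; q=P[...,:2]/P[...,2:]; q=q*(1+k1*(q**2).sum(-1,keepdims=True)); 
    return cv2.remap(p[...,::-1].copy(),(K[0,0]*q[...,0]+K[0,2]).astype(np.float32),(K[1,1]*q[...,1]+K[1,2]).astype(np.float32),cv2.INTER_CUBIC)
E
```

```text
scene pin [0.65266111 0.18358366 0.052     ]
-0.01 0.006 6599 [ 0.637   0.1763 -0.0021] [0.1023 0.1005 0.0025]
0.008 0.016 760 [0.6672 0.1751 0.0112] [0.0978 0.0866 0.0021]
0.027 0.037 196 [0.6174 0.1999 0.0304] [0.0439 0.0891 0.0023]
0.04 0.06 61 [0.5554 0.2228 0.0475] [0.0372 0.0131 0.0041]
0.06 0.2 0  [nan nan nan]
top pin [0.65667785 0.19056947 0.052     ]
-0.01 0.006 9973 [ 6.509e-01  1.892e-01 -2.000e-04] [0.1002 0.1022 0.0024]
0.008 0.016 1142 [0.6907 0.2119 0.0118] [0.1024 0.0689 0.002 ]
0.027 0.037 252 [0.6318 0.1794 0.0316] [0.0369 0.0868 0.0023]
0.04 0.06 58 [0.5574 0.2255 0.0517] [0.0404 0.0139 0.0045]
0.06 0.2 0  [nan nan nan]
  ret = _var(a, axis=axis, dtype=dtype, out=out, ddof=ddof,
  arrmean = um.true_divide(arrmean, div, out=arrmean,
  ret = um.true_divide(
```

```bash
cat > fit.py <<'E'
from h import *
from scipy.optimize import least_squares
def box(p,lo,hi):
    c=(np.array(lo)+hi)/2; h=(np.array(hi)-lo)/2; q=np.abs(p-c)-h
    return np.linalg.norm(np.maximum(q,0),axis=1)+np.minimum(q.max(1),0)
def cyl(p,r,z0,z1):
    q=np.stack([np.hypot(p[:,0],p[:,1])-r,np.abs(p[:,2]-(z0+z1)/2)-(z1-z0)/2],1)
    return np.linalg.norm(np.maximum(q,0),axis=1)+np.minimum(q.max(1),0)
def carrier(p): return np.min([box(p,[-.14,-.0255,0],[.022,.0255,.012]),box(p,[-.02,-.022,.012],[.02,.022,.032]),box(p,[-.138,-.005,.012],[-.102,.005,.054]),cyl(p,.004,.03,.052)],0)
def press(p): return np.min([box(p,[.034,-.033,0],[.074,.033,.112]),box(p,[-.024,-.023,.084],[.074,.023,.112]),cyl(p,.02,.150,.166),cyl(p,.02,.112,.12),cyl(p,.015,.112,.135),
   box(p,[-.035,.0275,0],[.025,.0375,.016]),box(p,[-.035,-.0375,0],[.025,-.0275,.016])],0)
def loc(P,x):
    c,s=np.cos(x[2]),np.sin(x[2]); d=P[:,:2]-x[:2]
    return np.column_stack([d@[c,s],d@[-s,c],P[:,2]])
def fit(C,sdf,x0,zmin,gate=.012,bb=(-.2,.12,-.08,.08)):
    x=np.array(x0,float)
    for k in range(12):
        L=loc(C,x); g=max(gate*(1 if k>6 else 2),0)
        near=(L[:,0]>bb[0])&(L[:,0]<bb[1])&(abs(L[:,1])<bb[3])&(L[:,2]>zmin)
        A=C[near]; A=A[np.abs(sdf(loc(A,x)))<g]
        x=least_squares(lambda y:sdf(loc(A,y)),x,loss="soft_l1",f_scale=.002).x
    r=sdf(loc(A,x)); return x,len(A),np.median(abs(r))
def clouds(suf,ctr):
    out={}
    for n in("scene","top"):
        z=np.load(n+suf+".npz"); C=cloud(n,z["d"])[z["d"]>0]
        near=np.hypot(*(C[:,:2]-ctr).T)<.22; t=near&(abs(C[:,2])<.006); dz=np.median(C[t,2]); C=C[near].copy(); C[:,2]-=dz; out[n]=C; out[n+"dz"]=dz
    return out
E
python3 - <<'E'
from fit import *
for name,sdf,x0,zm in(("carrier",carrier,[.655,.187,-.35],.005),("press",press,list(atz("top",(311,147.4),.166)[:2])+[.0],.01)):
    D=clouds("0",x0[:2]); print(name,x0)
    for n in("scene","top"):
        for y in([x0[2]] if name=="carrier" else[-.3,.3]):
            print(n,D[n+"dz"].round(4),*fit(D[n],sdf,x0[:2]+[y],zm))
    print("both",*fit(np.vstack([D["scene"],D["top"]]),sdf,x0[:2]+[y],zm))
E
```

```text
carrier [0.655, 0.187, -0.35]
scene -0.0021 [ 0.6559974   0.18973035 -0.3419088 ] 754 0.0014475046805240907
top -0.0002 [ 0.65392038  0.19348128 -0.33349283] 847 0.0012739742464810896
both [ 0.65541409  0.19131368 -0.33577132] 1600 0.0014527446173921424
press [np.float64(0.6230628136891948), np.float64(-0.21678574251012891), 0.0]
scene -0.0017 [ 0.62536205 -0.22097552 -0.2356171 ] 1426 0.0013370473709933897
scene -0.0017 [ 0.62536205 -0.22097552 -0.2356171 ] 1426 0.0013370473709933897
top -0.0005 [ 0.62413414 -0.21850115 -0.24688665] 907 0.0015457459881279938
top -0.0005 [ 0.62413414 -0.21850115 -0.24688665] 907 0.0015457459885350987
both [ 0.62506821 -0.22041262 -0.23928298] 2331 0.0014737193847592645
```

```bash
python3 - <<'E'
from fit import *
z=np.load("top0.npz"); C=cloud("top",z["d"]); z2=np.load("scene0.npz"); C2=cloud("scene",z2["d"]); C2[...,2]+=.002
for nm,(u,v),r in(("cast",(230,163),.06),("othercast",(227,115),.06),("jar",(352,172),.045),("smallpress",(354,232),.1)):
    q=atz("top",(u,v),.03)[:2]
    for c in(C,C2):
        m=(np.hypot(c[...,0]-q[0],c[...,1]-q[1])<r)&(c[...,2]>.01)&(c[...,2]<.2); P=c[m]; print(nm,q.round(3),m.sum(),np.percentile(P,[2,98],axis=0).round(3).tolist(),cv2.minAreaRect(P[:,:2].astype(np.float32)))
# anything above 1cm in the workspace swath
m=(C[...,0]>.3)&(C[...,0]<.56)&(abs(C[...,1])<.3)&(C[...,2]>.01)
P=C[m]; H,xe,ye=np.histogram2d(P[:,0],P[:,1],bins=[np.arange(.3,.58,.02),np.arange(-.3,.32,.04)]); print(H.astype(int)[::-1,::-1])
E
```

```text
cast [0.595 0.016] 321 [[0.562, -0.014, 0.012], [0.615, 0.048, 0.033]] ((0.5894119739532471, 0.01927916891872883), (0.053405698388814926, 0.06691670417785645), 7.478231430053711)
cast [0.595 0.016] 316 [[0.561, -0.016, 0.011], [0.612, 0.043, 0.031]] ((0.5894267559051514, 0.017399456351995468), (0.055402230471372604, 0.06930030882358551), 7.739748001098633)
othercast [0.748 0.03 ] 75 [[0.715, -0.001, 0.01], [0.794, 0.068, 0.019]] ((0.7579506635665894, 0.02155308425426483), (0.07258821278810501, 0.08112013339996338), 68.97512817382812)
othercast [0.748 0.03 ] 104 [[0.71, -0.006, 0.01], [0.794, 0.065, 0.019]] ((0.757980465888977, 0.01777227222919464), (0.0778980404138565, 0.0815499946475029), 66.03410339355469)
jar [ 0.576 -0.364] 371 [[0.542, -0.387, 0.017], [0.597, -0.331, 0.066]] ((0.5710994601249695, -0.3595816493034363), (0.05986737087368965, 0.058810506016016006), 46.10935592651367)
jar [ 0.576 -0.364] 633 [[0.543, -0.394, 0.012], [0.596, -0.338, 0.065]] ((0.5707346796989441, -0.3652729094028473), (0.06011016666889191, 0.06157898157835007), 61.79633712768555)
smallpress [ 0.39  -0
[... 472 characters left out ...]
0   0]
 [  0   1   2   0   0   0   0   0   0   0   0   0   0   0   0]
 [  0   0   0   0   0   0   0   0   0   0   0   0   0   0   0]
 [  0   0   0   0   0   0   0   0   0   0   0   0   0   0   0]
 [  0   0   0   0   0   0   0   0   0   0   0   0   0   0   0]
 [  0   0   0   0   0   0   0   0   0   0   0   0   0   0   0]
 [  0   0   0   0   0   0   0   0   0 795   0   0   0   0   0]
 [  0   0   0   0   0   0   0   0   0   0   0   0   0   0   0]
 [  0   0   0   0   0   0   0   1  12   7   6   9  15   0   0]
 [  0   0   0   0   1   1   0   3  15  12  13  13  11   4   0]
 [  0   0   0   1   5   0   0   3  22  20  19  13  23   2   0]
 [  0   6   9   3   0   0   0   4  13  18  13  10  20   1   0]]
```

The manual's scale: shifts go in shares of 0.6 m and turns go in shares of 180 degrees. Converting my numbers, -0.453 m / 0.6 = -0.755, -0.43 m / 0.6 = -0.7167, 0.046 rad / 3.1416 = 0.0146.

```bash
python3 -m inch '[{"sx":-0.0583, "sy":-0.0333, "aperture":1}, {"sx":-0.125, "sy":-0.075, "aperture":1}, {"sx":-0.1917, "sy":-0.1167, "aperture":1}, {"sx":-0.2583, "sy":-0.1583, "sz":0.0167, "aperture":1}, {"sx":-0.325, "sy":-0.2, "sz":0.0333, "aperture":1}, {"sx":-0.3917, "sy":-0.2417, "sz":0.05, "aperture":1}, {"sx":-0.4583, "sy":-0.2833, "sz":0.0667, "yaw":0.0032, "aperture":1}, {"sx":-0.525, "sy":-0.325, "sz":0.0833, "yaw":0.0064, "aperture":1}, {"sx":-0.5917, "sy":-0.3667, "sz":0.1, "yaw":0.0095, "aperture":1}, {"sx":-0.6583, "sy":-0.4, "sz":0.1333, "yaw":0.0146, "aperture":1}, {"sx":-0.7167, "sy":-0.4333, "sz":0.1667, "yaw":0.0146, "aperture":1}, {"sx":-0.755, "sy":-0.4567, "sz":0.1733, "yaw":0.0146, "aperture":1}, {"sx":-0.755, "sy":-0.4567, "sz":0.1733, "yaw":0.0146, "aperture":1}, {"sx":-0.755, "sy":-0.4567, "sz":0.1733, "yaw":0.0146, "aperture":1}, {"sx":-0.755, "sy":-0.4567, "sz":0.1733, "yaw":0.0146, "aperture":1}]' 30
python3 - <<'E'
from h import *
s=ctrl.get_state(); M=R.from_rotvec(s["tool_rot"]).as_matrix(); print(s["time"],s["position"],M.round(3), s["ft_force"])
for n in("scene","top"):
    p,d=ctrl.get_image(n); np.savez(f"{n}1.npz",p=p,d=d)
S=np.load("scene1.npz")["p"]; T=np.load("top1.npz")["p"]
cr=lambda p,x,y,w,h:cv2.resize(p[y:y+h,x:x+w,::-1],(400,300),interpolation=cv2.INTER_CUBIC)
cv2.imwrite("pics/c2.png",np.hstack([cr(S,120,90,160,120),cr(T,120,110,120,90)]))
E
```

```text
time: 1.6
position: [0.5408, 0.2323, 0.3008]
tool_rot: [-0.522, -3.097, -0.001]
ft_force: [-0.7, 0.1, -0.6]
grip_width: 0.999
grip_force: 0.0
1.6 [0.54081824 0.23228652 0.30084588] [[-0.945  0.328 -0.   ]
 [ 0.328  0.945  0.001]
 [ 0.001  0.001 -1.   ]] [-0.7083997   0.14127053 -0.55142047]
```

View pics/c2.png

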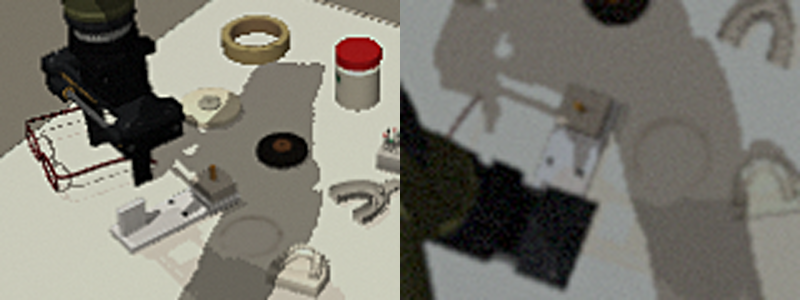

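The crops show the gripper directly above the fin (scene crop (130,212)) with the pads across it, so I'm descending to grip.

Scaled: 0.097 m / 0.6 = 0.1617, -0.001 m / 0.6 = -0.0017.

```bash
python3 -m inch '[{"sx":-0.0017, "sy":-0.0017, "sz":0.05, "aperture":0.6}, {"sx":-0.0017, "sy":-0.0017, "sz":0.1, "aperture":0.6}, {"sx":-0.0017, "sy":-0.0017, "sz":0.1333, "aperture":0.6}, {"sx":-0.0017, "sy":-0.0017, "sz":0.15, "aperture":0.6}, {"sx":-0.0017, "sy":-0.0017, "sz":0.1617, "aperture":0.6}, {"sx":-0.0017, "sy":-0.0017, "sz":0.1617, "aperture":0.6}, {"sx":-0.0017, "sy":-0.0017, "sz":0.1617, "aperture":0.0}, {"sx":-0.0017, "sy":-0.0017, "sz":0.1617, "aperture":0}, {"sx":-0.0017, "sy":-0.0017, "sz":0.1617, "aperture":0}, {"sx":-0.0017, "sy":-0.0017, "sz":0.1617, "aperture":0}, {"sx":-0.0017, "sy":-0.0017, "sz":0.1617, "aperture":0}, {"sx":-0.0017, "sy":-0.0017, "sz":0.1617, "aperture":0}, {"sx":-0.0017, "sy":-0.0017, "sz":0.1617, "aperture":0}, {"sx":-0.0017, "sy":-0.0017, "sz":0.1617, "aperture":0}]' 30
python3 - <<'E'
from fit import *
s=ctrl.get_state(); M=R.from_rotvec(s["tool_rot"]).as_matrix(); print(s["position"],M[:2,:2].round(4))
for n in("scene",):
    p,d=ctrl.get_image(n); C=cloud(n,d)[d>0]; C[:,2]+=.002; print(fit(C[np.hypot(*(C[:,:2]-[.62,.2]).T)<.2],carrier,[.655,.191,-.336],.005,gate=.006))
E
```

```text
time: 3.1
position: [0.5423, 0.2297, 0.2039]
tool_rot: [0.525, 3.097, 0.001]
ft_force: [0.2, 1.0, 1.5]
grip_width: 0.117
grip_force: 30.0
[0.54226224 0.22970202 0.20393331] [[-0.9441  0.3296]
 [ 0.3296  0.9441]]
(array([ 0.65591037,  0.18835321, -0.28389827]), 556, np.float64(0.0014571541153027955))
```

Scaled: 0.0675 m / 0.6 = 0.1125, 0.03 m / 0.6 = 0.05, 0.864 rad / 3.1416 = 0.275.

```bash
python3 -m inch '[{"sx":0.01, "sy":-0.0067, "yaw":0.0159, "aperture":0}, {"sx":0.02, "sy":-0.015, "yaw":0.0382, "aperture":0}, {"sx":0.03, "sy":-0.0233, "yaw":0.0605, "aperture":0}, {"sx":0.04, "sy":-0.0317, "yaw":0.0859, "aperture":0}, {"sx":0.05, "sy":-0.04, "yaw":0.1114, "aperture":0}, {"sx":0.06, "sy":-0.0483, "yaw":0.1369, "aperture":0}, {"sx":0.07, "sy":-0.0567, "yaw":0.1623, "aperture":0}, {"sx":0.08, "sy":-0.065, "yaw":0.1878, "aperture":0}, {"sx":0.09, "sy":-0.0733, "yaw":0.2133, "aperture":0}, {"sx":0.1, "sy":-0.0817, "yaw":0.2387, "aperture":0}, {"sx":0.1125, "sy":-0.0917, "yaw":0.261, "aperture":0}, {"sx":0.1125, "sy":-0.0917, "yaw":0.275, "aperture":0}, {"sx":0.1125, "sy":-0.0917, "yaw":0.275, "aperture":0}, {"sx":0.1125, "sy":-0.0917, "yaw":0.275, "aperture":0}]' 30
python3 -c "
from h import *
s=ctrl.get_state(); M=R.from_rotvec(s['tool_rot']).as_matrix(); print(M[:2,:2].round(4), s['joint_positions'])"
```

```text
time: 4.55
position: [0.4602, 0.1998, 0.2039]
tool_rot: [-1.772, -2.593, 0.001]
ft_force: [-1.9, -0.9, 3.6]
grip_width: 0.112
grip_force: 30.0
[[-0.3632  0.9317]
 [ 0.9317  0.3632]] [-8.18407675e-01  2.16292194e-01  3.89212010e-01  2.03859465e+00
 -1.03986771e-01  9.05907388e-01 -1.30945838e-03]
```

Scaled: -0.2535 m / 0.6 = -0.4225, -0.08 m / 0.6 = -0.1333.

```bash
python3 -m inch '[{"sx":-0.0167, "sy":-0.0083, "aperture":0}, {"sx":-0.0467, "sy":-0.0217, "aperture":0}, {"sx":-0.08, "sy":-0.0383, "aperture":0}, {"sx":-0.1133, "sy":-0.0533, "aperture":0}, {"sx":-0.1467, "sy":-0.07, "aperture":0}, {"sx":-0.18, "sy":-0.085, "aperture":0}, {"sx":-0.2133, "sy":-0.1017, "aperture":0}, {"sx":-0.2467, "sy":-0.1167, "aperture":0}, {"sx":-0.28, "sy":-0.1333, "aperture":0}, {"sx":-0.3133, "sy":-0.1483, "aperture":0}, {"sx":-0.3467, "sy":-0.165, "aperture":0}, {"sx":-0.38, "sy":-0.18, "aperture":0}, {"sx":-0.405, "sy":-0.1917, "aperture":0}, {"sx":-0.4225, "sy":-0.2, "aperture":0}, {"sx":-0.4225, "sy":-0.2, "aperture":0}, {"sx":-0.4225, "sy":-0.2, "aperture":0}]' 30
python3 - <<'E'
from h import *
s=ctrl.get_state(); M=R.from_rotvec(s['tool_rot']).as_matrix(); print(M[:2,:2].round(4), s['joint_positions'])
p,d=ctrl.get_image("scene"); cv2.imwrite("pics/s3.png",p[120:,:,::-1])
E
```

```text
time: 6.15
position: [0.4405, -0.0804, 0.2038]
tool_rot: [1.774, 2.592, -0.001]
ft_force: [0.3, -3.0, 2.0]
grip_width: 0.111
grip_force: 30.0
[[-0.3619  0.9322]
 [ 0.9322  0.3619]] [-0.47245737  0.10979244  0.62277509  2.16867377 -0.08190758  0.88482331
  0.56972192]
```

View pics/s3.png

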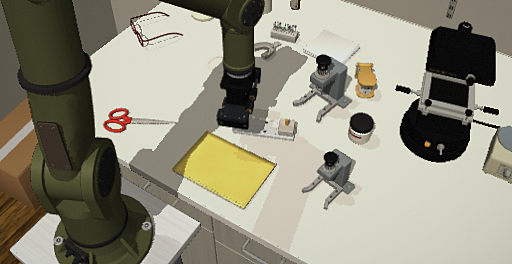

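Scaled: -0.073 m / 0.6 = -0.1217, -0.023 m / 0.6 = -0.0383, -0.96 rad / 3.1416 = -0.3056.

```bash
python3 -m inch '[{"sx":-0.0067, "sy":-0.005, "yaw":-0.0159, "aperture":0}, {"sx":-0.015, "sy":-0.0117, "yaw":-0.0382, "aperture":0}, {"sx":-0.0233, "sy":-0.0183, "yaw":-0.0605, "aperture":0}, {"sx":-0.0317, "sy":-0.025, "yaw":-0.0828, "aperture":0}, {"sx":-0.04, "sy":-0.0317, "yaw":-0.105, "aperture":0}, {"sx":-0.0483, "sy":-0.0383, "yaw":-0.1273, "aperture":0}, {"sx":-0.0567, "sy":-0.045, "yaw":-0.1496, "aperture":0}, {"sx":-0.065, "sy":-0.0517, "yaw":-0.1719, "aperture":0}, {"sx":-0.075, "sy":-0.0583, "yaw":-0.1942, "aperture":0}, {"sx":-0.085, "sy":-0.065, "yaw":-0.2165, "aperture":0}, {"sx":-0.095, "sy":-0.0717, "yaw":-0.2387, "aperture":0}, {"sx":-0.105, "sy":-0.0783, "yaw":-0.261, "aperture":0}, {"sx":-0.115, "sy":-0.085, "yaw":-0.2833, "aperture":0}, {"sx":-0.1217, "sy":-0.0917, "yaw":-0.3056, "aperture":0}, {"sx":-0.1217, "sy":-0.0917, "yaw":-0.3056, "aperture":0}, {"sx":-0.1217, "sy":-0.0917, "yaw":-0.3056, "aperture":0}, {"sx":-0.1217, "sy":-0.0917, "yaw":-0.3056, "aperture":0}]' 30
python3 - <<'E'
from fit import *
s=ctrl.get_state(); M=R.from_rotvec(s['tool_rot']).as_matrix(); print(s["position"],M[:2,:2].round(4), s['joint_positions'])
for n in("scene","top"):
    p,d=ctrl.get_image(n); np.savez(f"{n}2.npz",p=p,d=d)
S=np.load("scene2.npz")["p"]; T=np.load("top2.npz")["p"]
cr=lambda p,x,y,w,h:cv2.resize(p[y:y+h,x:x+w,::-1],(400,300),interpolation=cv2.INTER_CUBIC)
cv2.imwrite("pics/c4.png",np.hstack([cr(S,230,165,140,105),cr(T,250,115,120,90)]))
x=np.array([.5324,-.197,-.24])
D=clouds("2",x[:2])
for n in("scene","top"):
    C=D[n]; L=loc(C,x); C=C[(L[:,0]>-.07)&(L[:,0]<.035)&(abs(L[:,1])<.04)]
    print(n,D[n+"dz"],fit(C,carrier,x,.005,gate=.006), fit(D[n],press,[.6246,-.2197,-.24],.01))
E
```

```text
time: 7.9
position: [0.416, -0.1671, 0.2038]
tool_rot: [0.376, 3.119, 0.001]
ft_force: [-0.3, 1.0, 3.1]
grip_width: 0.115
grip_force: 30.0
[ 0.41596968 -0.16713177  0.20384119] [[-0.9714  0.2375]
 [ 0.2375  0.9714]] [-0.27783857  0.11177275  0.63111765  2.16751451 -0.08566687  0.88535576
  1.73565196]
scene -0.0013592550270954864 (array([ 0.53254676, -0.19646822, -0.26089738]), 198, np.float64(0.0011985630918903596)) (array([ 0.62532581, -0.22096824, -0.23677436]), 1421, np.float64(0.0013704057496029057))
top -0.00040483195119280955 (array([ 0.5304373 , -0.19484909, -0.21561012]), 355, np.float64(0.0013376980787314988)) (array([ 0.62393609, -0.21897504, -0.24833284]), 901, np.float64(0.0014296642011444871))
```

View pics/c4.png

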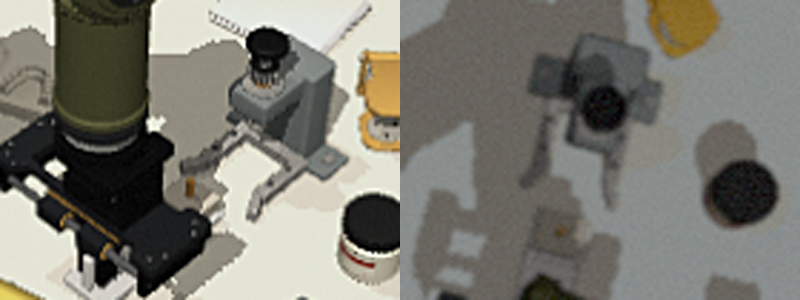

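Both views agree: the carrier is in front of the lips, about 1.5 mm toward +y of the press, with 96 mm to go. I'll correct that and enter slowly.

Scaled: -0.035 m / 0.6 = -0.0583, -0.0015 m / 0.6 = -0.0025.

```bash
python3 -m inch '[{"sx":-0.0017, "sy":-0.0025, "aperture":0}, {"sx":-0.01, "sy":-0.0025, "aperture":0}, {"sx":-0.02, "sy":-0.0025, "aperture":0}, {"sx":-0.03, "sy":-0.0025, "aperture":0}, {"sx":-0.04, "sy":-0.0025, "aperture":0}, {"sx":-0.05, "sy":-0.0025, "aperture":0}, {"sx":-0.0583, "sy":-0.0025, "aperture":0}, {"sx":-0.0583, "sy":-0.0025, "aperture":0}]' 15
python3 -m inch '[{"sx":-0.005, "aperture":0}, {"sx":-0.01, "aperture":0}, {"sx":-0.015, "aperture":0}, {"sx":-0.02, "aperture":0}, {"sx":-0.025, "aperture":0}, {"sx":-0.025, "aperture":0}]'
```

```text
time: 8.8
position: [0.4493, -0.1776, 0.2038]
tool_rot: [-0.376, -3.118, -0.0]
ft_force: [-1.0, 0.9, 5.6]
grip_width: 0.114
grip_force: 15.0
time: 9.4
position: [0.4634, -0.181, 0.2038]
tool_rot: [-0.376, -3.117, -0.001]
ft_force: [-3.4, 0.1, 7.6]
grip_width: 0.116
grip_force: 15.0
```

Scaled: -0.015 m / 0.6 = -0.025, -0.012 m / 0.6 = -0.02.

```bash
python3 -m inch '[{"sx":-0.005, "sz":-0.0005, "aperture":0}, {"sx":-0.01, "sz":-0.0005, "aperture":0}, {"sx":-0.015, "sz":-0.0005, "aperture":0}, {"sx":-0.02, "sz":-0.0005, "aperture":0}, {"sx":-0.025, "sz":-0.0005, "aperture":0}, {"sx":-0.025, "sz":-0.0005, "aperture":0}]'
python3 -m inch '[{"sx":-0.005, "aperture":0}, {"sx":-0.01, "aperture":0}, {"sx":-0.015, "aperture":0}, {"sx":-0.02, "aperture":0}, {"sx":-0.025, "aperture":0}, {"sx":-0.025, "aperture":0}]'
python3 - <<'E'
from fit import *
s=ctrl.get_state(); print(loc(np.array([s["position"]]),[.6246,-.2199,-.241]))
E
```

```text
time: 10.0
position: [0.4783, -0.1846, 0.2038]
tool_rot: [-0.376, -3.118, -0.0]
ft_force: [-1.9, 1.6, 4.6]
grip_width: 0.113
grip_force: 15.0
time: 10.6
position: [0.493, -0.1881, 0.2038]
tool_rot: [-0.376, -3.118, -0.0]
ft_force: [-1.6, 0.1, 2.4]
grip_width: 0.114
grip_force: 15.0
[[-0.13539831 -0.00056783  0.20384943]]
```

Scaled: -0.011 m / 0.6 = -0.0183, -0.009 m / 0.6 = -0.015.

```bash
python3 -m inch '[{"sx":-0.005, "aperture":0}, {"sx":-0.01, "aperture":0}, {"sx":-0.015, "aperture":0}, {"sx":-0.0183, "aperture":0}, {"sx":-0.0183, "aperture":0}]'
python3 -m inch '[{"sx":-0.0017, "aperture":0}, {"sx":-0.0033, "aperture":0}, {"sx":-0.0033, "aperture":0}]'
python3 -m inch '[{"sx":-0.0008, "aperture":0}, {"sx":-0.0017, "aperture":0}, {"sx":-0.0017, "aperture":0}]'
```

```text
time: 11.1
position: [0.5041, -0.1908, 0.2038]
tool_rot: [0.375, 3.118, -0.001]
ft_force: [-0.6, 0.9, -0.5]
grip_width: 0.114
grip_force: 15.0
time: 11.4
position: [0.5058, -0.1913, 0.2038]
tool_rot: [0.376, 3.119, -0.0]
ft_force: [-0.4, -0.3, -2.0]
grip_width: 0.113
grip_force: 15.0
time: 11.7
position: [0.5067, -0.1916, 0.2039]
tool_rot: [0.376, 3.119, -0.0]
ft_force: [-1.0, -0.4, -2.2]
grip_width: 0.114
grip_force: 15.0
```

```bash
for i in 1 ; do python3 -m inch '[{"sx":-0.0008, "sz":0.0005, "aperture":0}, {"sx":-0.0017, "sz":0.0005, "aperture":0}, {"sx":-0.0017, "sz":0.0005, "aperture":0}]'; done
python3 -m inch '[{"sx":-0.0008, "aperture":0}, {"sx":-0.0017, "aperture":0}, {"sx":-0.0017, "aperture":0}]'
python3 -m inch '[{"sx":-0.0008, "aperture":0}, {"sx":-0.0017, "aperture":0}, {"sx":-0.0017, "aperture":0}]'
```

```text
time: 12.0
position: [0.5075, -0.1918, 0.2038]
tool_rot: [-0.376, -3.119, -0.0]
ft_force: [-2.0, 0.9, 1.6]
grip_width: 0.114
grip_force: 15.0
time: 12.3
position: [0.5079, -0.192, 0.2038]
tool_rot: [-0.376, -3.117, -0.001]
ft_force: [-5.9, 1.5, 5.2]
grip_width: 0.115
grip_force: 15.0
time: 12.6
position: [0.5082, -0.1921, 0.2038]
tool_rot: [-0.375, -3.115, -0.003]
ft_force: [-8.4, 2.5, 9.3]
grip_width: 0.114
grip_force: 15.0
```

Scaled: -0.2 m / 0.6 = -0.3333, 0.0006 m / 0.6 = 0.001.

```bash
python3 -m inch '[{"sx":0.001, "aperture":0}, {"sx":0.001, "aperture":0}, {"sx":0.001, "aperture":0.2}, {"sx":0.001, "aperture":0.4}, {"sx":0.001, "aperture":0.5}, {"sx":0.001, "aperture":0.5}, {"sx":0.001, "sz":-0.0333, "aperture":0.5}, {"sx":0.001, "sz":-0.0833, "aperture":0.5}, {"sx":0.001, "sz":-0.15, "aperture":0.5}, {"sx":0.001, "sz":-0.2167, "aperture":0.5}, {"sx":0.001, "sz":-0.2833, "aperture":0.5}, {"sx":0.001, "sz":-0.3333, "aperture":0.5}, {"sx":0.001, "sz":-0.3333, "aperture":0.0}, {"sx":0.001, "sz":-0.3333, "aperture":0.0}]'
python3 - <<'E'
from fit import *
s=ctrl.get_state(); M=R.from_rotvec(s['tool_rot']).as_matrix(); print(s["position"],M.round(4), s['ft_force'])
for n in("scene","top"):
    p,d=ctrl.get_image(n); np.savez(f"{n}3.npz",p=p,d=d)
S=np.load("scene3.npz")["p"]; T=np.load("top3.npz")["p"]
cr=lambda p,x,y,w,h:cv2.resize(p[y:y+h,x:x+w,::-1],(400,300),interpolation=cv2.INTER_CUBIC)
cv2.imwrite("pics/c5.png",np.hstack([cr(S,230,165,140,105),cr(T,250,115,120,90)]))
E
```

```text
time: 14.0
position: [0.509, -0.1922, 0.4041]
tool_rot: [0.375, 3.117, 0.0]
ft_force: [-0.1, 0.4, -0.0]
grip_width: 0.393
grip_force: 0.0
[ 0.50901661 -0.19221051  0.40412095] [[-9.714e-01  2.374e-01  1.600e-03]
 [ 2.374e-01  9.714e-01  1.000e-04]
 [-1.500e-03  5.000e-04 -1.000e+00]] [-0.08181658  0.39015364 -0.04726015]
```

View pics/c5.png

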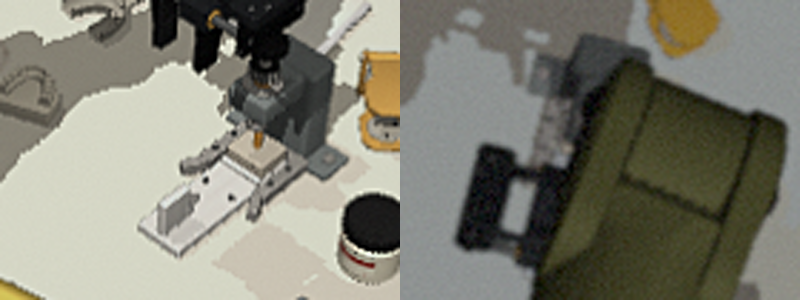

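The carrier sits between the guides, released, with the fin at scene crop (178,212) and the pin at (258,137) under the head. I'll check that it's home numerically.

```bash
python3 - <<'E'
from fit import *
P0=fit(clouds("0",[.6246,-.2199])["scene"],press,[.6246,-.2197,-.24],.01)[0]
C=clouds("3",[.56,-.21])["scene"]; L=loc(C,[.6246,-.2199,-.24]); C=C[(L[:,0]<-.005)&(abs(L[:,1])<.024)&(L[:,2]<.06)]
for z in(.005,.015): 
    f=fit(C,carrier,[.6246,-.2199,-.24],z,gate=.006); print(f, loc(np.array([[*f[0][:2],0]]),P0))
E
```

```text
(array([ 0.62458702, -0.22406215, -0.25344801]), 704, np.float64(0.001247559281349001)) [[-3.30660056e-05 -3.18227767e-03  0.00000000e+00]]
(array([ 0.62475254, -0.22255351, -0.24166972]), 282, np.float64(0.0011541988905800738)) [[-0.0002243  -0.00167668  0.        ]]
```

Scaled: -0.119 m / 0.6 = -0.1983, -0.112 m / 0.6 = -0.1867.

```bash
python3 -m inch '[{"sx":-0.0333, "aperture":0}, {"sx":-0.075, "aperture":0}, {"sx":-0.1167, "aperture":0}, {"sx":-0.1583, "aperture":0}, {"sx":-0.1867, "aperture":0}, {"sx":-0.1983, "aperture":0}, {"sx":-0.1983, "sz":0.025, "aperture":0}, {"sx":-0.1983, "sz":0.05, "aperture":0}, {"sx":-0.1983, "sz":0.075, "aperture":0}, {"sx":-0.1983, "sz":0.0867, "aperture":0}, {"sx":-0.1983, "sz":0.0867, "aperture":0}, {"sx":-0.1983, "sz":0.0867, "aperture":0}]'
python3 - <<'E'
from fit import *
s=ctrl.get_state(); print(s["position"]-[.6247,-.2203,.348],s["ft_force"],s["grip_width"])
p,d=ctrl.get_image("scene"); cv2.imwrite("pics/c6.png",cv2.resize(p[130:235,270:410,::-1],(560,420),interpolation=cv2.INTER_CUBIC))
E
```

```text
time: 15.3
position: [0.6244, -0.2204, 0.352]
tool_rot: [0.376, 3.119, 0.0]
ft_force: [-0.1, 0.3, 0.8]
grip_width: 0.005
grip_force: 0.0
[-2.96589632e-04 -6.87369100e-05  4.04447227e-03] [-0.11918014  0.34300423  0.83901924] 0.005159044400235057
```

View pics/c6.png

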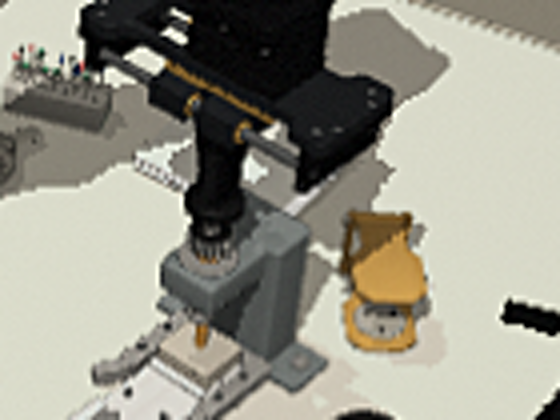

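The closed fingers are centred over the knob at crop (215,200), just above it. Pressing in small steps.

Scaled: 0.007 m / 0.6 = 0.0117, 0.006 m / 0.6 = 0.01.

```bash
python3 -m inch '[{"sz":0.0033, "aperture":0}, {"sz":0.0067, "aperture":0}, {"sz":0.01, "aperture":0}, {"sz":0.0117, "aperture":0}, {"sz":0.0117, "aperture":0}]'
python3 -m inch '[{"sz":0.0017, "aperture":0}, {"sz":0.0033, "aperture":0}, {"sz":0.005, "aperture":0}, {"sz":0.005, "aperture":0}]'
```

```text
time: 15.85
position: [0.6247, -0.2205, 0.3453]
tool_rot: [0.376, 3.118, -0.0]
ft_force: [-0.3, -0.0, 4.2]
grip_width: 0.007
grip_force: 2.2
time: 16.25
position: [0.6247, -0.2205, 0.3425]
tool_rot: [0.376, 3.118, 0.0]
ft_force: [-1.0, 1.0, 5.7]
grip_width: 0.007
grip_force: 2.9
```

Scaled: 0.0015 m / 0.6 = 0.0025, 0.001 m / 0.6 = 0.0017.

```bash
python3 -m inch '[{"sz":0.0017, "aperture":0}, {"sz":0.0025, "aperture":0}, {"sz":0.0025, "aperture":0}]'
python3 -m inch '[{"sz":0.0008, "aperture":0}, {"sz":0.0017, "aperture":0}, {"sz":0.0017, "aperture":0}]'
python3 -m inch '[{"sz":0.0008, "aperture":0}, {"sz":0.0017, "aperture":0}, {"sz":0.0017, "aperture":0}]'
python3 -c "
from h import *; print(ctrl.get_state()['ft_force'])"
```

```text
time: 16.55
position: [0.6247, -0.2205, 0.3411]
tool_rot: [0.376, 3.118, 0.0]
ft_force: [-1.2, 0.3, 6.9]
grip_width: 0.003
grip_force: 3.2
time: 16.85
position: [0.6247, -0.2205, 0.3402]
tool_rot: [0.376, 3.118, 0.0]
ft_force: [-0.7, 0.5, 7.5]
grip_width: 0.006
grip_force: 3.4
time: 17.15
position: [0.6247, -0.2205, 0.3392]
tool_rot: [0.375, 3.118, 0.0]
ft_force: [-0.9, 0.8, 6.7]
grip_width: 0.004
grip_force: 3.4
[-0.88218287  0.79160122  6.67900422]
```

Scaled: 0.001 m / 0.6 = 0.0017, 0.0005 m / 0.6 = 0.0008.

```bash
cat > chk.py <<'E'
import sys; from bench import ctrl
s=ctrl.get_state(); f=s["ft_force"][2]; print("z",round(s["position"][2],4),"fz",round(f,1)); sys.exit(f>float(sys.argv[1]))
E
python3 -m inch '[{"sz":0.0008, "aperture":0}, {"sz":0.0017, "aperture":0}, {"sz":0.0017, "aperture":0}]' >/dev/null && python3 chk.py 9.5 && python3 -m inch '[{"sz":0.0008, "aperture":0}, {"sz":0.0017, "aperture":0}, {"sz":0.0017, "aperture":0}]' >/dev/null && python3 chk.py 9.5 && python3 -m inch '[{"sz":0.0008, "aperture":0}, {"sz":0.0017, "aperture":0}, {"sz":0.0017, "aperture":0}]' >/dev/null && python3 chk.py 9.5 && python3 -m inch '[{"sz":0.0008, "aperture":0}, {"sz":0.0017, "aperture":0}, {"sz":0.0017, "aperture":0}]' >/dev/null && python3 chk.py 9.5 && python3 -m inch '[{"sz":0.0008, "aperture":0}, {"sz":0.0017, "aperture":0}, {"sz":0.0017, "aperture":0}]' >/dev/null && python3 chk.py 9.5
```

```text
z 0.3383 fz 6.9False
```

Scaled: 0.001 m / 0.6 = 0.0017, 0.0005 m / 0.6 = 0.0008.

```bash
sed -i 's/sys.exit(\(.*\))$/sys.exit(int(\1))/' chk.py
python3 -m inch '[{"sz":0.0008, "aperture":0}, {"sz":0.0017, "aperture":0}, {"sz":0.0017, "aperture":0}]' >/dev/null && python3 chk.py 9.5 && python3 -m inch '[{"sz":0.0008, "aperture":0}, {"sz":0.0017, "aperture":0}, {"sz":0.0017, "aperture":0}]' >/dev/null && python3 chk.py 9.5 && python3 -m inch '[{"sz":0.0008, "aperture":0}, {"sz":0.0017, "aperture":0}, {"sz":0.0017, "aperture":0}]' >/dev/null && python3 chk.py 9.5 && python3 -m inch '[{"sz":0.0008, "aperture":0}, {"sz":0.0017, "aperture":0}, {"sz":0.0017, "aperture":0}]' >/dev/null && python3 chk.py 9.5 && python3 -m inch '[{"sz":0.0008, "aperture":0}, {"sz":0.0017, "aperture":0}, {"sz":0.0017, "aperture":0}]' >/dev/null && python3 chk.py 9.5
```

```text
z 0.3373 fz 6.9
z 0.3363 fz 7.3
z 0.3354 fz 8.0
z 0.3349 fz 10.0
```

Scaled: 0.0005 m / 0.6 = 0.0008.

```bash
python3 -m inch '[{"sz":0.0008, "aperture":0}, {"sz":0.0008, "aperture":0}]' >/dev/null && python3 chk.py 12 && python3 -m inch '[{"sz":0.0008, "aperture":0}, {"sz":0.0008, "aperture":0}]' >/dev/null && python3 chk.py 12 && python3 -m inch '[{"sz":0.0008, "aperture":0}, {"sz":0.0008, "aperture":0}]' >/dev/null && python3 chk.py 12
```

```text
z 0.3349 fz 11.5
z 0.3349 fz 13.7
```

Scaled: 0.0003 m / 0.6 = 0.0005.

```bash
python3 -m inch '[{"aperture":0}, {"aperture":0}, {"aperture":0}, {"aperture":0}]'; python3 chk.py 99; python3 -m inch '[{"sz":0.0005, "aperture":0}, {"sz":0.0005, "aperture":0}, {"sz":0.0005, "aperture":0}, {"sz":0.0005, "aperture":0}]'; python3 chk.py 99; python3 -m inch '[{"aperture":0}, {"aperture":0}, {"aperture":0}, {"aperture":0}]'; python3 chk.py 99
```

```text
time: 19.45
position: [0.6246, -0.2206, 0.3349]
tool_rot: [0.375, 3.117, 0.001]
ft_force: [-3.8, 2.3, 14.3]
grip_width: 0.004
grip_force: 7.0
z 0.3349 fz 14.3
time: 19.85
position: [0.6246, -0.2207, 0.3349]
tool_rot: [0.375, 3.117, 0.001]
ft_force: [-5.0, 2.0, 14.8]
grip_width: 0.004
grip_force: 7.7
z 0.3349 fz 14.8
time: 20.25
position: [0.6246, -0.2207, 0.3349]
tool_rot: [0.375, 3.117, 0.001]
ft_force: [-3.8, 1.9, 15.3]
grip_width: 0.004
grip_force: 7.7
z 0.3349 fz 15.3
```

The manual's scale: shifts go in shares of 0.6 m and turns go in shares of 180 degrees. Converting my numbers, 0.2 m / 0.6 = 0.3333, 0.15 m / 0.6 = 0.25.

```bash
python3 -m inch '[{"sz":-0.0033, "aperture":0}, {"sz":-0.0083, "aperture":0}, {"sz":-0.015, "aperture":0}, {"sz":-0.0217, "aperture":0}, {"sz":-0.0283, "aperture":0}, {"sz":-0.0367, "aperture":0}, {"sz":-0.0667, "aperture":0}, {"sz":-0.1167, "aperture":0}, {"sz":-0.1667, "aperture":0}, {"sx":0.0833, "sz":-0.1667, "aperture":0}, {"sx":0.1667, "sz":-0.1667, "aperture":0}, {"sx":0.25, "sz":-0.1667, "aperture":0}, {"sx":0.3333, "sz":-0.1667, "aperture":0}, {"sx":0.3333, "sz":-0.1667, "aperture":0}, {"sx":0.3333, "sz":-0.1667, "aperture":0}, {"sx":0.3333, "sz":-0.1667, "aperture":0}]'
python3 - <<'E'
from fit import *
p,d=ctrl.get_image("scene"); np.savez("scene4.npz",p=p,d=d); p2,d2=ctrl.get_image("top"); np.savez("top4.npz",p=p2,d=d2)
cr=lambda p,x,y,w,h:cv2.resize(p[y:y+h,x:x+w,::-1],(400,300),interpolation=cv2.INTER_CUBIC)
cv2.imwrite("pics/c7.png",np.hstack([cr(p,230,165,140,105),cr(p2,200,115,180,135)]))
P0=fit(clouds("0",[.6246,-.2199])["scene"],press,[.6246,-.2197,-.24],.01)[0]
D=clouds("4",[.58,-.21])["scene"]; L=loc(D,[.6246,-.2199,-.24]); C=D[(L[:,0]<-.005)&(abs(L[:,1])<.024)&(L[:,2]<.06)]
f=fit(C,carrier,[.6246,-.2199,-.24],.015,gate=.006); print(f, loc(np.array([[*f[0][:2],0]]),P0))
m=(np.hypot(L[:,0],L[:,1])<.012)&(L[:,2]>.14)&(L[:,2]<.2); print("knob top",np.median(D[m,2]),m.sum())
E
```

```text
time: 21.85
position: [0.4311, -0.1729, 0.4321]
tool_rot: [0.376, 3.119, -0.001]
ft_force: [0.4, -0.5, -0.1]
grip_width: 0.006
grip_force: 0.0
(array([ 0.62473362, -0.22127691, -0.23218735]), 286, np.float64(0.001131766699349967)) [[-0.00054071 -0.00043977  0.        ]]
knob top 0.16601836437662018 45
```

View pics/c7.png

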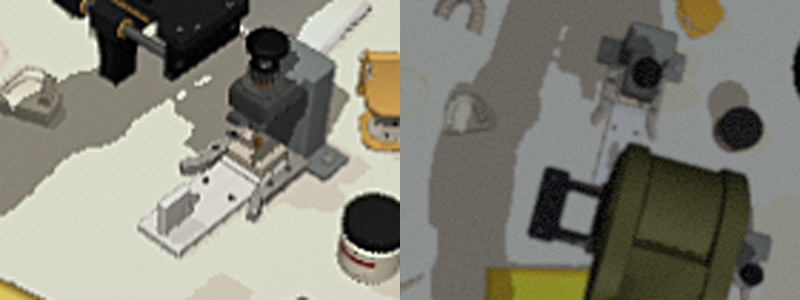

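The carrier is home, the knob is back up at 166 mm and the pin is visibly shorter at scene crop (258,143). The cast and jar are undisturbed, so I'm handing the job in.

```bash
python3 -c "
from bench import ctrl; print(ctrl.close_job())"
```

```text
the job is handed in; nothing more can be done
None
```

I handed the job in at about 22 s, and no verdict came back: the carrier is home in the press, the plunger was held on its stop for about 1.2 s at an estimated 7 N and sprang back up, the pin was driven roughly 9 mm (estimated from the plunger stroke), and the cast and jar look unmoved.

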